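# Hang up the ear defenders and put the scraper in its slot

### The arm

A 6-joint arm with a two-finger parallel gripper is mounted at the origin on the work surface. World frame = base frame: x ahead of the robot, y to its left, z up, the work surface at z = 0. Lengths are in m, angles in rad, forces in N, time in s.
With the tool pointing down it reaches from about 0.35 to 0.775 m from the base axis. Payload 7.3 kg.
Tool frame: the origin (TCP) lies at the very end of the fingers, on their centre line; the grasp point (between the pads) lies 19 mm behind it; z points along the fingers, y is the line along which they close (so a half turn about z gives the same grasp; the last joint's range is limited). The gripper opens to 92 mm and grips with 3 to 60 N. Pads are 19 mm wide; open, the fingers measure 130 mm over their backs; the gripper's body (75 mm by 190 mm) begins 47 mm behind the grasp point.
Start: joints at [-1.486, 0.342, 1.524, -0, 1.275, -0.146], TCP at [0.12, -0.511, 0.227] pointing down, gripper open.
Joint ranges: [-2.53, 2.53], [-0.77, 2.02], [0.04, 2.7], [-1, 4.14], [0.28, 2.66], [-3.11, 3.11]. Speed limits (rad/s): [2.57, 2.57, 3.14, 3.14, 3.14, 3.14].

### API

Orientations are given as [roll, pitch, yaw] about the fixed x, y, z axes, in that order (R = Rz(yaw) Ry(pitch) Rx(roll)).
In Python, from cell import telemetry, eyes, job gives the robot as it stands.
- The arm moves only by the tool apply_moves, never from a script. Its arguments are lists of equal length, an entry for each row: "delta_pos": the shift along the world's x, y, z each as a share of 0.4 m, from -1 to 1, a list of three; "dr": the turn, a rotation vector about the world's x, y, z each as a share of 0.5 rad, from -1 to 1, a list of three; "jaw": the opening, from 0 (shut) to 1 (fully open). A call has 1 to 8 rows; each row is the pose to reach, as a shift and turn from the pose commanded when the call began; what a row does not reach only later rows make up. A row lasts 1/12 s, in which the tool goes at most 41.7 mm and 7.16 degrees, less where a joint would pass 70% of its speed; a pose out of reach is approached as far as the arm can. A call with a number of a shift or a turn outside -1 to 1 is refused whole. A call with a gripper value outside its range is refused whole. The fingers move at their own pace and stop on an object; "force" is the grip in N (left out, the last holds). Time passes only in rows, so rows that repeat a pose let the fingers close. It gives the time, the measured TCP pose, the force, the opening and the grip force at its end, in the units of the state.
- telemetry.observe(): the state, without advancing time (a new reading comes with each control period).
- eyes.read_camera(name): name is "scene" or "top" or "wrist"; returns the picture (420x560x3 uint8, red, green, blue); there is no depth.
- eyes.camera_model(name): a dict with "vertical_fov" (degrees; the focal length in pixels is half the picture's height over the tangent of half this angle, whatever the lens; pixels are square), "cx", "cy" (the principal point, pixels), "rvec" (rotation vector, rad) and "tvec" (3), from world to camera coordinates, as OpenCV has them; the wrist camera has in their place "hand_eye" (4x4, takes a point from camera to tool coordinates, whose origin is the TCP and whose axes are the flange's). Camera axes: x right, y down, z forward; pixel columns grow to the right and rows downward; lengths in m; the calibration is good to about 2 mm. A picture is of the moment at which its call begins: read the wrist's pose just before it. camera_model takes no time and is no camera call.
- job.hand_in(): hands the job in; it is judged then, once.
The state is a dict: "time": time; "qpos": joint angles; "qvel": joint speeds; "joint_efforts": joint torques, N m; "tool_pos": TCP position; "tool_rot": TCP orientation; "contact_force": force on the tool from outside, world axes, zero at the start; "torque": the same for the moment, N m; "opening": finger opening in m; "grip_force": force on a finger pad.
Only numpy, scipy, OpenCV 4.12 (cv2) and the standard library are available. Lean on these libraries where they do the work, as an engineer would, in place of code of your own. Each camera call takes 0.05 s, during which the arm holds its last target. There are 200 camera calls.

### The job

Someone left the ear defenders standing on the wooden scraper holder: lift them off and hang them astride the bar of the rail stand, one cup on each side of the bar, then let go. Then pick up the flat scraper from the bench and slide it blade first into the slot of the holder until it is fully home, and let go. Leave the bottle, the round steel foot and the blue bin where they are.

Things in the scene. Friction and masses are not known exactly. Their poses are not given: they have to be found in the camera images.
- ear_defenders: Rigid headband with two cups, 250 g, standing on the cups; symmetric. 150 mm along own x (cup to cup), 60 along y, 140 high. Origin: centre of underside, z up. Cups: |x| 37 to 75, z 0 to 66 mm; thin straps above them at |x| 62 slope in from z 100. Top: padded crown 46 (x) x 30 (y), z 122 to 140: grip across the 30 mm, fingertips above z 124 as the bar goes right under it.
- crown (a point): Centre of the underside of the ear defenders' crown pad (z = 122 mm in their frame); it rests on the bar's top when they hang, the cups 23 mm above the bench.
- rail: Rail stand fixed to the bench: steel bar, 20 mm in diameter, horizontal along own y, on two blue posts at y = +-110 mm. Origin on the bench below the bar's middle, z up. Bar axis at z = 135 mm, bar top at 145 mm. Each post has a foot plate 110 mm (x) by 36 mm (y), 8 mm high.
- rail_top (a point): Middle of the bar's length, on top of the bar (145 mm above the bench); axes as the rail stand.
- holder: Fixed wooden holder, 220 (x) x 180 mm (y). Origin: centre of underside, z up. Open ledge from x = -110 to 20 mm, its top at z = 12; slotted head from x = 20 to 110, top at z = 40. Slot opens towards -x, flush with the ledge: 74 mm wide, z 12 to 22, 70 deep to a back wall at x = 90. A roof window (x 50 to 74) shows the blade. The ear defenders stand on the ledge at first, cup to cup along y.
- slot_mouth (a point): Middle of the slot's mouth at the ledge's level (x = 20, z = 12 mm in the holder); +x points into the slot.
- slot_back (a point): Middle of the slot's closed back wall at the ledge's level (x = 90, z = 12 mm in the holder); axes as the holder.
- scraper: Flat scraper, 160 g, flat on the bench, 185 mm along own x, blade at +x. Origin: underside of the handle's middle, z up. Dark wood handle x = -55 to 55 mm, 28 wide, 24 thick. Steel blade 4 mm thick, underside level with the handle's: 40 mm wide neck to x = 75, then 64 wide to the tip at x = 130. Balances at x = 27. Tip at the back wall: handle ends 5 mm short of the head.
- scraper_tip (a point): Middle of the blade's tip edge, at the underside (x = 130 mm in the scraper).
- foot: Bystander: round steel levelling foot, 84 mm in diameter, 48 mm high; origin at the centre of its underside.
- bottle: Bystander: white plastic bottle, 52 mm in diameter, 130 mm high; origin at the centre of its underside.
- bin: Bystander: open blue bin, 150 (x) by 110 (y) by 70 mm high; origin at the centre of its underside.

How it is judged:
On the way, in this order (a step that is already met when the one before it is completed fails the run):
1. The ear defenders are lifted off the holder, their underside more than 60 mm above the bench (height (world z) of ear_defenders above 0.06 m), for 0.1 s.
2. They hang astride the bar of the rail stand, one cup on each side, clear of the bench, and have been let go (x of crown in the frame of rail_top between -0.025 and 0.025 m and y of crown in the frame of rail_top between -0.07 and 0.07 m and z of crown in the frame of rail_top between -0.008 and 0.01 m and angle between ear_defenders's own z axis and vertical below 0.3 rad and angle between the y axis of ear_defenders and the y axis of rail, either way round below 0.4 rad and contact force between ear_defenders and rail above 0.3 N and contact force between ear_defenders and the fingers below 0.05 N and linear speed of ear_defenders below 0.05 m/s), for 0.3 s.
3. The scraper is lifted, its handle's underside more than 25 mm above the bench (height (world z) of scraper above 0.025 m), for 0.1 s.
4. The scraper lies flat in the slot, blade tip within 8 mm of the slot's back wall (x of scraper_tip in the frame of slot_back above -0.008 m and y of scraper_tip in the frame of slot_back between -0.012 and 0.012 m and z of scraper_tip in the frame of slot_back between -0.004 and 0.008 m and angle between scraper's own z axis and vertical below 0.12 rad and angle between the x axis of scraper and the x axis of holder, either way round below 0.15 rad), for 0.2 s.
At the end, for the whole second after the job is handed in: Ear defenders hang still by the crown on the bar, a cup each side, upright within 17 and square within 22 degrees, crown within 70 mm of the bar's middle; scraper flat in the slot, blade tip within 8 mm of the back wall. Both let go and still, robot touching nothing (all of step 2 and all of step 4 and linear speed of scraper below 0.03 m/s and contact force between scraper and the fingers below 0.05 N).
It fails at once if The ear defenders are let go or dropped from more than 25 mm above their hanging height (their underside over about 50 mm above the bench with nothing touching them) (height (world z) of ear_defenders above 0.05 m and contact force between ear_defenders and anything else below 0.01 N).
It fails at once if The ear defenders are tipped more than 45 degrees (angle between ear_defenders's own z axis and vertical above 0.79 rad).
It fails at once if The scraper is rammed into the holder with more than 60 N (contact force between scraper and holder above 60 N).
It fails at once if The bottle, the round steel foot or the blue bin is moved by more than 20 mm (distance of any of foot, bottle, bin from where it was at the start of the episode above 0.02 m).
It also fails if it takes over 62 s, if anything falls off the work surface, if the arm or the gripper's body presses on something with over 40 N, if the wrist force passes 120 N, or if a joint passes its speed limit or range.

## Working session

There is one attempt and no reset: what is moved stays moved. The work goes in short steps, Python scripts to look and compute and a tool call to move; the robot and the scene stay as the last step left them, time stands still between calls to the robot, and variables do not carry over. Pictures are saved under pics/ and viewed, at most 10 in all, crops included, and the job is handed in when it is done.

Besides the shell and the picture viewer there is one more tool, called after ">>>" in YAML: its name, and indented under it one key for each argument. apply_moves: Moves the arm, as the interface text tells. Its arguments: {"type":"object","properties":{"delta_pos":{"type":"array"},"dr":{"type":"array"},"jaw":{"type":"array"},"force":{"type":"number"}},"required":["delta_pos","dr","jaw"]}

```bash
mkdir -p pics; ls; cat > h.py <<'E'
import numpy as np, cv2
from cell import telemetry, eyes, job
def K(n):
    m=eyes.camera_model(n); f=210/np.tan(np.radians(m["vertical_fov"])/2)
    return m,f
def Rt(n):
    m,f=K(n)
    return cv2.Rodrigues(np.array(m["rvec"],float))[0],np.array(m["tvec"],float).reshape(3),m,f
def plane(n,px,z):
    R,t,m,f=Rt(n); px=np.atleast_2d(np.array(px,float))
    d=np.c_[(px[:,0]-m["cx"])/f,(px[:,1]-m["cy"])/f,np.ones(len(px))]@R
    c=-R.T@t
    return c+d*((z-c[2])/d[:,2])[:,None]
def proj(n,P):
    R,t,m,f=Rt(n); q=np.atleast_2d(P)@R.T+t
    return q[:,:2]/q[:,2:]*f+[m["cx"],m["cy"]]
E
python3 - <<'E'
from h import *
print(telemetry.observe())
for n in ("scene","top"):
    im=eyes.read_camera(n); cv2.imwrite(f"pics/{n}.png",im[:,:,::-1]); print(n,eyes.camera_model(n))
print(eyes.camera_model("wrist"))
E
```

```text
pics
{'time': 0.0, 'qpos': array([-1.48598015e+00,  3.42751607e-01,  1.52499231e+00, -2.89461255e-06,
        1.27539785e+00, -1.46024724e-01]), 'qvel': array([ 0.00080464,  0.00084428, -0.00034584, -0.00146829, -0.00222203,
       -0.00039774]), 'joint_efforts': array([ 9.26639805e-04, -4.31243849e+01, -2.44224983e+01,  7.17474218e-02,
        5.58800879e-02, -1.50353062e-04]), 'tool_pos': array([ 0.12009228, -0.51067352,  0.22603859]), 'tool_rot': array([-3.14005962e+00, -2.22667678e-04,  2.30841575e-01]), 'contact_force': array([-0.95674719, -0.48350725,  0.74197809]), 'torque': array([0.02909508, 0.07955074, 0.02340337]), 'grip_force': 0.0, 'opening': 0.09122960367371395}
scene {'vertical_fov': 54.08586001069261, 'cx': 280.16986672101376, 'cy': 211.96136053875594, 'rvec': array([ 0.82312029,  2.64592198, -1.00311842]), 'tvec': array([ 0.52050337, -0.21728724,  1.32190373])}
top {'vertical_fov': 56.68157307578617, 'cx': 280.2869583636624, 'cy': 209.3565967152052, 'rvec': array([ 2.11079934, -2.11673179,  0.16399053]), 'tvec': array([0.02293173, 0.63427649, 0.88766908])}
{'vertical_fov': 60.63602165544829, 'cx': 281.75147595653175, 'cy': 214.62201707122244, 'hand_eye': array([[ 3.44179650e-04, -9.51736572e-01, -3.06915914e-01,
         8.26112891e-02],
       [ 9.99999920e-01,  2.64869738e-04,  3.00060708e-04,
         1.26708489e-03],
       [-2.04286012e-04, -3.06915993e-01,  9.51736587e-01,
        -1.59241463e-01],
       [ 0.00000000e+00,  0.00000000e+00,  0.00000000e+00,
         1.00000000e+00]])}
```

View pics/scene.png

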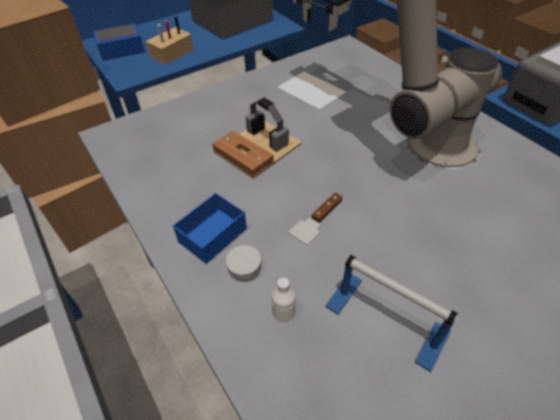

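View pics/top.png

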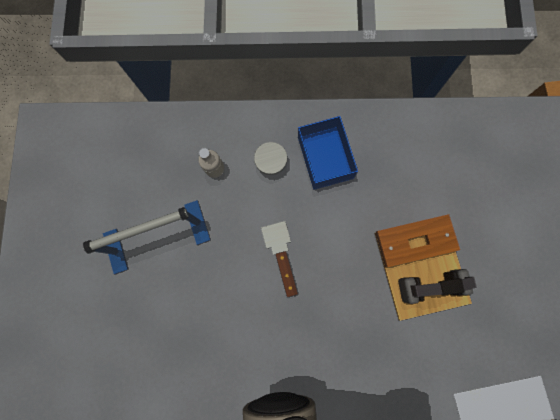

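The scene view shows the defenders on the ledge at about (268,122), the scraper at (318,218) and the rail at (395,290). In the top view, the rail's bar runs from (90,246) to (185,213), the scraper from (276,225) to (291,296), the holder head is around (418,241), and the crown is near (437,287). Next I'll measure these by colour and rays.

```bash
cat > m.py <<'E'
from h import *
im=cv2.imread("pics/top.png"); hsv=cv2.cvtColor(im,cv2.COLOR_BGR2HSV)
def rect(mask,box,k=3):
    m=np.zeros_like(mask); x0,y0,x1,y1=box; m[y0:y1,x0:x1]=mask[y0:y1,x0:x1]
    m=cv2.morphologyEx(m,cv2.MORPH_OPEN,np.ones((k,k),np.uint8))
    cs,_=cv2.findContours(m,cv2.RETR_EXTERNAL,cv2.CHAIN_APPROX_NONE); c=max(cs,key=cv2.contourArea)
    r=cv2.minAreaRect(c); return r,cv2.boxPoints(r),m
def rep(nm,b,z):
    P=plane("top",b,z); print(nm,np.round(b).tolist(),'\n',P[:,:2].round(4).tolist(),"ctr",P.mean(0)[:2].round(4),"sides",np.linalg.norm(P[1]-P[0]).round(4),np.linalg.norm(P[2]-P[1]).round(4),"ang",np.degrees(np.arctan2(*(P[1]-P[0])[1::-1])).round(1),np.degrees(np.arctan2(*(P[2]-P[1])[1::-1])).round(1))
H,S,V=cv2.split(hsv)
red=((H<12)|(H>170))&(S>110)&(V>50)
r,b,_=rect((red*255).astype(np.uint8),(370,205,470,275)); rep("head",b,.04)
r,b,_=rect((red*255).astype(np.uint8),(260,240,310,305)); rep("handle",b,.024)
led=(H>=9)&(H<28)&(S>80)&(V>110)
r,b,_=rect(((led|red)*255).astype(np.uint8),(370,205,480,330)); rep("holder",b,.012)
bl=(V>150)&(S<60)
r,b,_=rect((bl*255).astype(np.uint8),(255,215,295,260)); rep("blade",b,.004)
blue=(H>95)&(H<125)&(S>150)
for bx in ((95,215,135,280),(175,190,220,255)):
    r,b,_=rect((blue*255).astype(np.uint8),bx); rep("foot",b,.008)
r,b,m=rect(((V>110)&(S<60)*255).astype(np.uint8)*255,(93,205,184,252)); rep("bar",b,.140)
dark=(V<75)
r,b,_=rect((dark*255).astype(np.uint8),(395,260,485,310)); rep("ears",b,.1)
print(plane("top",[[84,246],[188,213]],.135))
a=cv2.resize(im[200:330,370:490],None,fx=5,fy=5,interpolation=cv2.INTER_CUBIC)[:600]
cv2.imwrite("pics/c1.png",a)
sc=cv2.imread("pics/scene.png")
E
python3 m.py
```

```text
Traceback (most recent call last):
  File "m.py", line 12, in <module>
    r,b,_=rect((red*255).astype(np.uint8),(370,205,470,275)); rep("head",b,.04)
          ~~~~^^^^^^^^^^^^^^^^^^^^^^^^^^^^^^^^^^^^^^^^^^^^^^
  File "m.py", line 6, in rect
    cs,_=cv2.findContours(m,cv2.RETR_EXTERNAL,cv2.CHAIN_APPROX_NONE); c=max(cs,key=cv2.contourArea)
                                                                        ~~~^^^^^^^^^^^^^^^^^^^^^^^^
ValueError: max() iterable argument is empty
```

```bash
python3 - <<'E'
import cv2,numpy as np
t=cv2.imread("pics/top.png"); s=cv2.imread("pics/scene.png")
f=lambda i,b,k:cv2.resize(i[b[1]:b[3],b[0]:b[2]],None,fx=k,fy=k,interpolation=cv2.INTER_CUBIC)
a=f(t,(375,205,475,325),4)   #400x480
b=f(s,(205,90,305,180),4)
c=np.zeros((480,800,3),np.uint8); c[:480,:400]=a; c[:360,400:800]=b
cv2.imwrite("pics/c2.png",c)
E
```

```text
(no output)
```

View pics/c2.png

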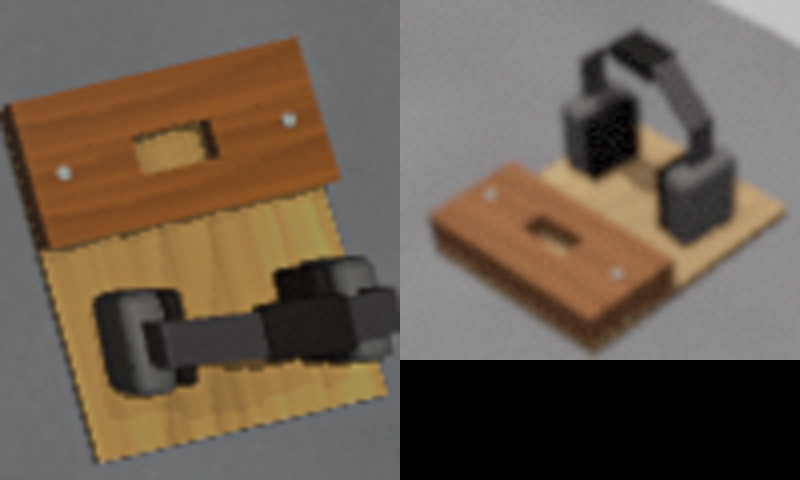

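The crop shows the head's top corners at about (377,231), (449,214), (460,250) and (387,267). The black crown pad is around (452,287), with grey straps on both sides. I'll fix the colour thresholds.

```bash
python3 - <<'E'
s=open("m.py").read()
s=s.replace("H,S,V=cv2.split(hsv)","H,S,V=cv2.split(hsv)\nfor p in [(400,240),(430,225),(400,300),(287,280),(276,237),(447,287),(452,290),(425,290),(140,228),(115,258)]: print(p,hsv[p[1],p[0]])")
s=s.replace("red=((H<12)|(H>170))&(S>110)&(V>50)","red=(H<15)&(S>120)&(V>50)").replace("(V>110)&(S<60)*255).astype(np.uint8)*255","((V>120)&(S<60))*255).astype(np.uint8)")
s=s.replace("print(plane(","""
crown=(V<47)
r,b,_=rect((crown*255).astype(np.uint8),(430,270,472,300)); rep("crown",b,.14)
c=plane("top",[[377.5,230.75],[449.25,214.5],[460,250],[386.75,267]],.04);rep("headman",np.float32([[377.5,230.75],[449.25,214.5],[460,250],[386.75,267]]),.04)
print(plane(""")
s=s.replace("def rect","def rect0"). replace("def rep(","""def rect(*a):
    try: return rect0(*a)
    except ValueError: print('none'); return None,np.zeros((4,2)),None
def rep(""")
open("m.py","w").write(s)
E
python3 m.py
```

```text
(400, 240) [ 13 180 139]
(430, 225) [ 14 185 124]
(400, 300) [ 17 145 157]
(287, 280) [ 10 140  89]
(276, 237) [ 41  13 163]
(447, 287) [17 56 32]
(452, 290) [18 41 31]
(425, 290) [ 0 17 59]
(140, 228) [ 30  15 150]
(115, 258) [107 156 108]
head [[376.0, 231.0], [451.0, 214.0], [459.0, 250.0], [385.0, 267.0]] 
 [[0.5834, -0.2122], [0.6251, -0.3953], [0.5364, -0.4083], [0.4957, -0.2282]] ctr [ 0.5601 -0.311 ] sides 0.1879 0.0896 ang -77.2 -171.7
handle [[276.0, 254.0], [285.0, 251.0], [297.0, 294.0], [287.0, 296.0]] 
 [[0.5288, 0.0339], [0.5352, 0.0102], [0.4333, -0.0174], [0.4271, 0.0058]] ctr [0.4811 0.0081] sides 0.0245 0.1056 ang -74.9 -164.8
holder [[376.0, 231.0], [451.0, 213.0], [472.0, 303.0], [398.0, 321.0]] 
 [[0.5874, -0.2182], [0.6314, -0.4069], [0.4108, -0.4404], [0.3692, -0.2594]] ctr [ 0.4997 -0.3312] sides 0.1938 0.2231 ang -76.9 -171.4
blade [[261.0, 227.0], [285.0, 221.0], [292.0, 249.0], [268.0, 255.0]] 
 [[0.5988, 0.0719], [0.6138, 0.0112], [0.5436, -0.006], [0.5288, 0.0539]] ctr [0.5712 0.0328] sides 0.0626 0.0724 ang -76.1 -166.3
foot [[109.0, 255.0], [122.0, 252
[... 563 characters left out ...]
.3
ears [[409.0, 275.0], [473.0, 267.0], [476.0, 293.0], [412.0, 301.0]] 
 [[0.4754, -0.2668], [0.4933, -0.4092], [0.4367, -0.4114], [0.4189, -0.2707]] ctr [ 0.4561 -0.3395] sides 0.1436 0.0567 ang -82.8 -177.8
crown [[438.0, 273.0], [460.0, 269.0], [465.0, 294.0], [443.0, 298.0]] 
 [[0.4793, -0.3163], [0.4885, -0.3632], [0.4365, -0.3693], [0.4274, -0.323]] ctr [ 0.4579 -0.3429] sides 0.0477 0.0524 ang -78.9 -173.3
headman [[378.0, 231.0], [449.0, 214.0], [460.0, 250.0], [387.0, 267.0]] 
 [[0.5834, -0.2152], [0.6227, -0.391], [0.5362, -0.4098], [0.496, -0.2332]] ctr [ 0.5596 -0.3123] sides 0.1802 0.0885 ang -77.4 -167.8
[[0.53976917 0.45522583 0.135     ]
 [0.61300453 0.22580387 0.135     ]]
```

>>> apply_moves:
  delta_pos:
    - [0.3,0.15,0.08]
    - [0.3,0.15,0.08]
    - [0.3,0.15,0.08]
    - [0.3,0.15,0.08]
    - [0.3,0.15,0.08]
  dr:
    - [0,0,0.99]
    - [0,0,0.99]
    - [0,0,0.99]
    - [0,0,0.99]
    - [0,0,0.99]
  jaw: [1,1,1,1,1]

```text
time: 0.52
tool_pos: [0.2428, -0.4497, 0.2595]
tool_rot: [3.14, -0.0, 0.735]
contact_force: [-0.8, -0.4, 0.8]
opening: 0.0917
grip_force: 0.0
```

>>> apply_moves:
  delta_pos:
    - [0.3,0.15,0]
    - [0.3,0.15,0]
    - [0.3,0.15,0]
    - [0.3,0.15,0]
    - [0.3,0.15,0]
  dr:
    - [0,0,0.99]
    - [0,0,0.99]
    - [0,0,0.99]
    - [0,0,0.99]
    - [0,0,0.99]
  jaw: [1,1,1,1,1]

```text
time: 0.93
tool_pos: [0.3615, -0.39, 0.2579]
tool_rot: [-3.141, -0.001, 1.226]
contact_force: [-1.2, -0.5, -0.1]
opening: 0.0918
grip_force: 0.0
```

>>> apply_moves:
  delta_pos:
    - [0.25,0.12,0]
    - [0.25,0.12,0]
    - [0.25,0.12,0]
    - [0.25,0.12,0]
    - [0.25,0.12,0]
    - [0.25,0.12,0]
  dr:
    - [0,0,0.95]
    - [0,0,0.95]
    - [0,0,0.95]
    - [0,0,0.95]
    - [0,0,0.95]
    - [0,0,0.95]
  jaw: [1,1,1,1,1,1]

```text
time: 1.43
tool_pos: [0.4588, -0.3443, 0.2581]
tool_rot: [-3.14, -0.0, 1.688]
contact_force: [-0.3, -1.2, 0.8]
opening: 0.0918
grip_force: 0.0
```

```bash
cat >> h.py <<'E'
from scipy.spatial.transform import Rotation as Ro
def wplane(st,px,z):
    m,f=K("wrist"); X=np.array(m["hand_eye"]); T=np.eye(4)
    T[:3,:3]=Ro.from_euler("xyz",st["tool_rot"]).as_matrix(); T[:3,3]=st["tool_pos"]; W=T@X
    px=np.atleast_2d(np.array(px,float))
    d=np.c_[(px[:,0]-m["cx"])/f,(px[:,1]-m["cy"])/f,np.ones(len(px))]@W[:3,:3].T; c=W[:3,3]
    return c+d*((z-c[2])/d[:,2])[:,None]
def wproj(st,P):
    m,f=K("wrist"); X=np.array(m["hand_eye"]); T=np.eye(4)
    T[:3,:3]=Ro.from_euler("xyz",st["tool_rot"]).as_matrix(); T[:3,3]=st["tool_pos"]; W=np.linalg.inv(T@X)
    q=np.atleast_2d(P)@W[:3,:3].T+W[:3,3]; return q[:,:2]/q[:,2:]*f+[m["cx"],m["cy"]]
def snap(name):
    import pickle
    st=telemetry.observe(); im=eyes.read_camera("wrist")[:,:,::-1]; cv2.imwrite(f"pics/{name}.png",im); pickle.dump(st,open(f"pics/{name}.pkl","wb"))
    print(st["time"],st["tool_pos"].round(4),st["tool_rot"].round(4)); return st,im
E
python3 -c "
from h import *
snap('w1')"
```

```text
1.4333 [ 0.4588 -0.3443  0.2581] [-3.1402e+00 -4.0000e-04  1.6878e+00]
```

View pics/w1.png

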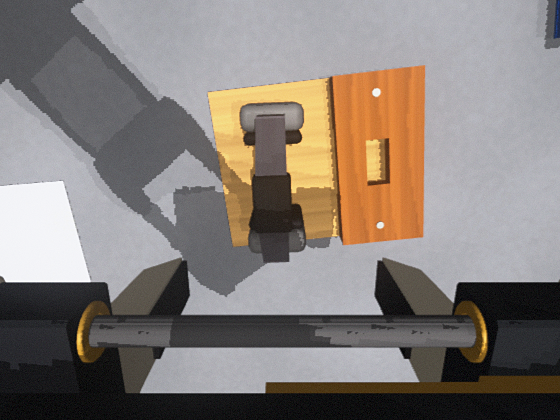

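The wrist picture shows the black crown pad from about (252,174) to (292,228), and the head's corners at (332,77), (425,66), (423,237) and (343,244). I'll measure both.

```bash
cat > m2.py <<'E'
from h import *
import pickle
st=pickle.load(open("pics/w1.pkl","rb")); im=cv2.imread("pics/w1.png"); V=im.max(2)
for r in range(166,236,4): print(r,' '.join(f"{v:3d}" for v in V[r,240:302:3]))
def f(nm,px,z):
    P=wplane(st,px,z)[:,:2]; print(nm,P.round(4).tolist(),P.mean(0).round(4)); return P
hd=f("head",[[332,77],[425,66],[423,237],[343,244]],.04)
for a,b in ((0,1),(3,2)): print(np.linalg.norm(hd[b]-hd[a]),np.degrees(np.arctan2(*(hd[b]-hd[a])[::-1])))
for a,b in ((3,0),(2,1)): print(np.linalg.norm(hd[b]-hd[a]),np.degrees(np.arctan2(*(hd[b]-hd[a])[::-1]))-90)
f("screws",[[376,92],[380,225]],.04)
f("led",[[208,93],[233,246]],.012)
f("crown",[[253,174],[290,174],[292,228],[250,228]],.152)
E
python3 m2.py
```

```text
166 230 228 230 229 235 109  96 102 103  96  97 101  98 100 102  96 247 244 245 245 244
170 234 232 229 235 141 109  95  99  99  99  99  99 101 100 101  97 244 245 245 244 245
174 229 228 227 236 135  95  93 102  98 100  94 102  98 103  99  97  33 247 240 240 238
178 176 238 238 245  84  51  59  53  57  51  53  55  58  59  56  60  57 240 239 236 234
182 148 180 234 242  57  55  56  60  60  57  54  61  60  62  60  57  56 241 241 241 241
186 147 148 148 149  63  61  58  57  55  59  64  57  57  60  61  62  58 249 245 247 251
190 148 150 152 149  84  55  56  53  58  50  56  52  57  56  61  56  57 192 246 167 173
194 155 153 155 160  96  54  52  54  54  59  52  60  57  61  53  59  60 112 162 168 171
198 149 152 145 148 104  52  57  52  52  56  58  62  58  55  56  53  58  86 168 160 164
202 154 151 149 150 124  39  56  53  54  57  54  57  57  54  52  58  57  84 163 161 179
206 154 149 149 152 153  41  53  57  54  56  57  59  54  52  50  48  52  43  39  42  99
210 177 154 154 155  95  40  47  41  38  50  45  44  51  55  53  41  43  42  48  42  36
214 178 160 156 167  38  35  36  42  46  42 
[... 262 characters left out ...]
5  37  37  34  47  37  33  40  36  48  49  47
230 183 158 157 113  45  37  39  40  37  35  31  36  43  39  36  43  42  50  60  86  79
234 183 179 186  66  68  62  66  53  60  61  57  51  61  53  57  57  61  84  86  88 128
head [[0.4947, -0.2367], [0.583, -0.2162], [0.6233, -0.3912], [0.5353, -0.4101]] [ 0.5591 -0.3135]
0.09065688255759957 13.060218344707689
0.09000940697891481 12.18291488926372
0.1781739078526014 13.185838417879864
0.17955183393345617 12.974894993242643
screws [[0.5403, -0.2453], [0.5724, -0.3828]] [ 0.5564 -0.314 ]
led [[0.3689, -0.2661], [0.4089, -0.4395]] [ 0.3889 -0.3528]
crown [[0.4331, -0.3185], [0.4606, -0.3153], [0.4675, -0.3578], [0.4348, -0.3616]] [ 0.449  -0.3383]
```

```bash
python3 - <<'E'
from h import *
import pickle
st=pickle.load(open("pics/w1.pkl","rb"))
for z in (.152,.134): print(z,wplane(st,[[270.4,176.5],[270.4,232.5]],z).round(4).tolist())
# strap line: upper strap end and lower strap end
im=cv2.imread("pics/w1.png").max(2)
for r in range(110,176,8):
    c=np.where(im[r,235:310]<112)[0]+235; print(r,c.min(),c.max(),np.median(c))
for r in (250,254,258): 
    c=np.where(im[r,235:310]<112)[0]+235; print(r,c.min(),c.max())
# cup top face
# top-camera crown cross check
print(plane("top",[[451.75,287]],.152))
E
```

```text
0.152 [[0.4463, -0.3189, 0.152], [0.4511, -0.3635, 0.152]]
0.134 [[0.4461, -0.3227, 0.134], [0.4512, -0.3703, 0.134]]
110 241 302 271.5
118 240 303 278.5
126 242 301 269.5
134 244 300 271.5
142 245 298 270.5
150 256 284 270.0
158 256 285 270.5
166 255 285 270.0
174 253 289 271.0
250 235 301
254 235 288
258 235 288
[[ 0.45077602 -0.33851575  0.152     ]]
```

>>> apply_moves:
  delta_pos:
    - [-0.023,0.01,-0.1]
    - [-0.023,0.01,-0.2]
    - [-0.023,0.01,-0.27]
    - [-0.023,0.01,-0.3]
    - [-0.023,0.01,-0.3]
    - [-0.023,0.01,-0.3]
  dr:
    - [0,0,0]
    - [0,0,0]
    - [0,0,0]
    - [0,0,0]
    - [0,0,0]
    - [0,0,0]
  jaw: [1,1,1,1,1,1]

```text
time: 1.98
tool_pos: [0.4499, -0.34, 0.1388]
tool_rot: [-3.141, -0.0, 1.691]
contact_force: [-0.0, 0.2, 1.0]
opening: 0.0917
grip_force: 0.0
```

>>> apply_moves:
  delta_pos:
    - [0,0,0]
    - [0,0,0]
    - [0,0,0]
    - [0,0,0]
    - [0,0,0]
    - [0,0,0]
    - [0,0,0]
    - [0,0,0]
  dr:
    - [0,0,0]
    - [0,0,0]
    - [0,0,0]
    - [0,0,0]
    - [0,0,0]
    - [0,0,0]
    - [0,0,0]
    - [0,0,0]
  jaw: [0.6,0.5,0.4,0.3,0.2,0.2,0.2,0.2]
  force: 25

```text
time: 2.65
tool_pos: [0.451, -0.339, 0.1388]
tool_rot: [3.142, 0.0, 1.696]
contact_force: [-0.5, 0.7, 0.2]
opening: 0.0429
grip_force: 0.0
```

>>> apply_moves:
  delta_pos:
    - [0,0,0]
    - [0,0,0]
    - [0,0,0]
    - [0,0,0]
    - [0,0,0]
    - [0,0,0]
  dr:
    - [0,0,0]
    - [0,0,0]
    - [0,0,0]
    - [0,0,0]
    - [0,0,0]
    - [0,0,0]
  jaw: [0.1,0.1,0.1,0.1,0.1,0.1]

```text
time: 3.15
tool_pos: [0.4509, -0.3391, 0.1387]
tool_rot: [3.142, -0.0, 1.696]
contact_force: [0.6, 0.2, -1.2]
opening: 0.0296
grip_force: 24.8
```

>>> apply_moves:
  delta_pos:
    - [0,0,0.02]
    - [0,0,0.05]
    - [0,0,0.1]
    - [0,0,0.15]
    - [0,0,0.15]
  dr:
    - [0,0,0]
    - [0,0,0]
    - [0,0,0]
    - [0,0,0]
    - [0,0,0]
  jaw: [0.1,0.1,0.1,0.1,0.1]

```text
time: 3.57
tool_pos: [0.4523, -0.3404, 0.2028]
tool_rot: [3.137, 0.005, 1.696]
contact_force: [0.8, -0.9, -1.9]
opening: 0.0297
grip_force: 24.8
```

>>> apply_moves:
  delta_pos:
    - [0,0.05,0.08]
    - [0.03,0.13,0.16]
    - [0.06,0.22,0.22]
    - [0.08,0.31,0.26]
    - [0.1,0.4,0.26]
    - [0.12,0.47,0.26]
    - [0.12,0.5,0.26]
  dr:
    - [0,0,-0.1]
    - [0,0,-0.25]
    - [0,0,-0.4]
    - [0,0,-0.6]
    - [0,0,-0.8]
    - [0,0,-0.92]
    - [0,0,-0.92]
  jaw: [0.1,0.1,0.1,0.1,0.1,0.1,0.1]

```text
time: 4.15
tool_pos: [0.4996, -0.1351, 0.3024]
tool_rot: [-3.142, -0.002, 1.236]
contact_force: [0.4, -0.6, -3.5]
opening: 0.0298
grip_force: 25.0
```

>>> apply_moves:
  delta_pos:
    - [0.02,0.06,0]
    - [0.03,0.14,0]
    - [0.05,0.23,0]
    - [0.07,0.32,0]
    - [0.08,0.41,0]
    - [0.1,0.5,0]
    - [0.1,0.58,0]
    - [0.1,0.62,0]
  dr:
    - [0,0,-0.1]
    - [0,0,-0.25]
    - [0,0,-0.4]
    - [0,0,-0.55]
    - [0,0,-0.7]
    - [0,0,-0.8]
    - [0,0,-0.92]
    - [0,0,-0.92]
  jaw: [0.1,0.1,0.1,0.1,0.1,0.1,0.1,0.1]

```text
time: 4.82
tool_pos: [0.5385, 0.1121, 0.3014]
tool_rot: [-3.14, 0.001, 0.776]
contact_force: [-0.1, -0.6, -3.3]
opening: 0.0297
grip_force: 25.0
```

>>> apply_moves:
  delta_pos:
    - [0.02,0.06,0]
    - [0.03,0.14,0]
    - [0.05,0.23,0]
    - [0.07,0.32,0]
    - [0.08,0.41,0]
    - [0.09,0.5,0]
    - [0.09,0.56,0]
    - [0.09,0.56,0]
  dr:
    - [0,0,-0.1]
    - [0,0,-0.25]
    - [0,0,-0.4]
    - [0,0,-0.55]
    - [0,0,-0.7]
    - [0,0,-0.8]
    - [0,0,-0.92]
    - [0,0,-0.92]
  jaw: [0.1,0.1,0.1,0.1,0.1,0.1,0.1,0.1]

```text
time: 5.48
tool_pos: [0.5739, 0.3374, 0.3]
tool_rot: [-3.14, 0.003, 0.319]
contact_force: [-0.5, -0.5, -2.7]
opening: 0.03
grip_force: 25.0
```

```bash
python3 - <<'E'
from h import *
st,w=snap('w2'); t=eyes.read_camera("top")[:,:,::-1]; s=eyes.read_camera("scene")[:,:,::-1]
cv2.imwrite("pics/t2.png",t); cv2.imwrite("pics/s2.png",s)
f=lambda i,b,k:cv2.resize(i[b[1]:b[3],b[0]:b[2]],None,fx=k,fy=k,interpolation=cv2.INTER_CUBIC)
c=np.zeros((600,800,3),np.uint8); c[:300,:400]=cv2.resize(w,(400,300)); c[300:600,:400]=f(t,(60,150,260,300),2); c[:600,400:]=f(s,(310,210,460,435) if 0 else (310,120,510,420),2)
cv2.imwrite("pics/c3.png",c)
E
```

```text
5.4833 [0.5739 0.3374 0.3   ] [-3.140e+00  2.700e-03  3.186e-01]
```

View pics/c3.png

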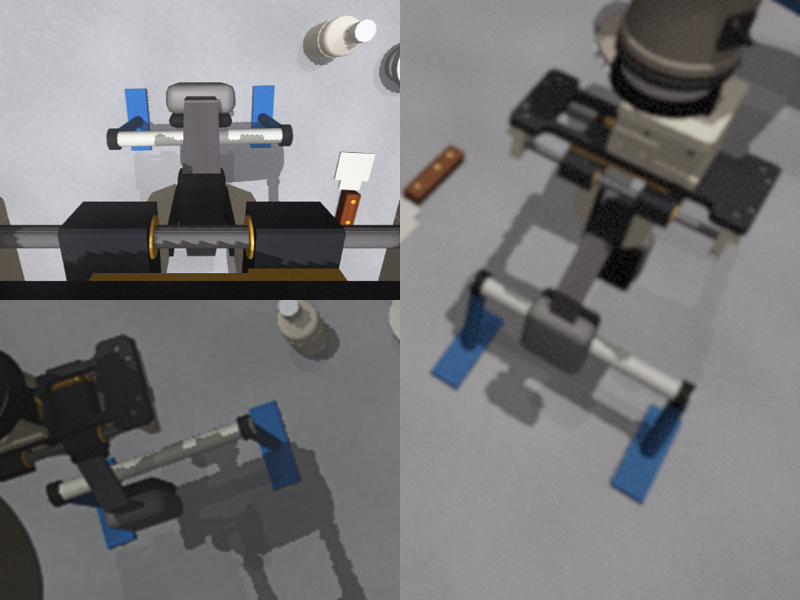

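In the wrist view (top left), the defenders hang upright. The bar runs from about (112,139) to (287,135) in the crop, almost parallel to the gripper's closing line. I'll compute its axis and centre.

```bash
python3 - <<'E'
from h import *
import pickle
st=pickle.load(open("pics/w2.pkl","rb")); im=cv2.imread("pics/w2.png").max(2)
pts=[]
for c in list(range(172,250,6))+list(range(312,378,6)):
    col=im[165:225,c].astype(float)
    pts.append((c,))
P=wplane(st,np.array([[107,138.5],[293,134.5]])*1.4,.137); c=P.mean(0); d=P[0]-P[1]
print(P.round(4),c.round(4),np.degrees(np.arctan2(d[1],d[0]))-90, np.linalg.norm(d))
y=st["tool_rot"][2]; R=np.array([[np.cos(y),np.sin(y)],[-np.sin(y),np.cos(y)]])
print("tcp in bar/tool frame",R@(st["tool_pos"]-c)[:2])
E
```

```text
[[0.5343 0.452  0.137 ]
 [0.6148 0.2253 0.137 ]] [0.5745 0.3387 0.137 ] 19.561890108317513 0.24051915171172772
tcp in bar/tool frame [-0.00094839 -0.00096261]
```

>>> apply_moves:
  delta_pos:
    - [0.002,0.003,-0.06]
    - [0.002,0.003,-0.13]
    - [0.002,0.003,-0.2]
    - [0.002,0.003,-0.26]
    - [0.002,0.003,-0.31]
    - [0.002,0.003,-0.34]
    - [0.002,0.003,-0.36]
    - [0.002,0.003,-0.365]
  dr:
    - [0,0,0.02]
    - [0,0,0.02]
    - [0,0,0.02]
    - [0,0,0.02]
    - [0,0,0.02]
    - [0,0,0.02]
    - [0,0,0.02]
    - [0,0,0.02]
  jaw: [0.1,0.1,0.1,0.1,0.1,0.1,0.1,0.1]

```text
time: 6.3
tool_pos: [0.5754, 0.3324, 0.1552]
tool_rot: [3.141, 0.003, 0.325]
contact_force: [0.1, 0.3, -3.2]
opening: 0.03
grip_force: 25.0
```

>>> apply_moves:
  delta_pos:
    - [0,0,-0.003]
    - [0,0,-0.006]
    - [0,0,-0.008]
    - [0,0,-0.01]
    - [0,0,-0.012]
    - [0,0,-0.012]
  dr:
    - [0,0,0]
    - [0,0,0]
    - [0,0,0]
    - [0,0,0]
    - [0,0,0]
    - [0,0,0]
  jaw: [0.1,0.1,0.1,0.1,0.1,0.1]

```text
time: 6.8
tool_pos: [0.5757, 0.3342, 0.1521]
tool_rot: [3.142, -0.0, 0.326]
contact_force: [-0.5, -1.0, -2.2]
opening: 0.0299
grip_force: 25.0
```

>>> apply_moves:
  delta_pos:
    - [0,0,-0.002]
    - [0,0,-0.002]
    - [0,0,-0.004]
    - [0,0,-0.004]
  dr:
    - [0,0,0]
    - [0,0,0]
    - [0,0,0]
    - [0,0,0]
  jaw: [0.1,0.1,0.1,0.1]

```text
time: 7.13
tool_pos: [0.5757, 0.3341, 0.1502]
tool_rot: [3.141, 0.0, 0.326]
contact_force: [-0.6, 0.5, -2.9]
opening: 0.0299
grip_force: 25.0
```

>>> apply_moves:
  delta_pos:
    - [0,0,-0.002]
    - [0,0,-0.004]
    - [0,0,-0.005]
    - [0,0,-0.005]
  dr:
    - [0,0,0]
    - [0,0,0]
    - [0,0,0]
    - [0,0,0]
  jaw: [0.1,0.1,0.1,0.1]

```text
time: 7.47
tool_pos: [0.5758, 0.3342, 0.1497]
tool_rot: [3.142, -0.001, 0.326]
contact_force: [-2.5, -0.3, 4.4]
opening: 0.0297
grip_force: 25.0
```

>>> apply_moves:
  delta_pos:
    - [0,0,0.002]
    - [0,0,0.002]
    - [0,0,0.002]
    - [0,0,0.002]
    - [0,0,0.002]
    - [0,0,0.002]
    - [0,0,0.002]
    - [0,0,0.002]
  dr:
    - [0,0,0]
    - [0,0,0]
    - [0,0,0]
    - [0,0,0]
    - [0,0,0]
    - [0,0,0]
    - [0,0,0]
    - [0,0,0]
  jaw: [0.34,0.36,0.4,0.45,0.5,0.55,0.6,0.65]

```text
time: 8.13
tool_pos: [0.5758, 0.3341, 0.1491]
tool_rot: [3.142, -0.0, 0.326]
contact_force: [-0.0, 0.7, -0.8]
opening: 0.0572
grip_force: 0.0
```

>>> apply_moves:
  delta_pos:
    - [0,0,0.02]
    - [0,0,0.06]
    - [0,0,0.12]
    - [0,0,0.2]
    - [0,0,0.25]
    - [0,0,0.25]
  dr:
    - [0,0,0]
    - [0,0,0]
    - [0,0,0]
    - [0,0,0]
    - [0,0,0]
    - [0,0,0]
  jaw: [0.65,0.65,0.65,0.65,0.65,0.65]

```text
time: 8.63
tool_pos: [0.5775, 0.335, 0.2558]
tool_rot: [-3.141, -0.01, 0.326]
contact_force: [0.8, 0.1, 0.2]
opening: 0.0596
grip_force: 0.0
```

```bash
python3 - <<'E'
from h import *
st,w=snap('w3'); t=eyes.read_camera("top")[:,:,::-1]; s=eyes.read_camera("scene")[:,:,::-1]
cv2.imwrite("pics/t3.png",t); cv2.imwrite("pics/s3.png",s)
f=lambda i,b,k:cv2.resize(i[b[1]:b[3],b[0]:b[2]],None,fx=k,fy=k,interpolation=cv2.INTER_CUBIC)
c=np.zeros((600,800,3),np.uint8); c[:300,:400]=cv2.resize(w,(400,300)); c[300:600,:400]=f(t,(60,150,260,300),2); c[:600,400:]=f(s,(310,120,510,420),2)
cv2.imwrite("pics/c4.png",c)
E
```

```text
8.6333 [0.5775 0.335  0.2558] [-3.1408 -0.0104  0.3258]
```

View pics/c4.png

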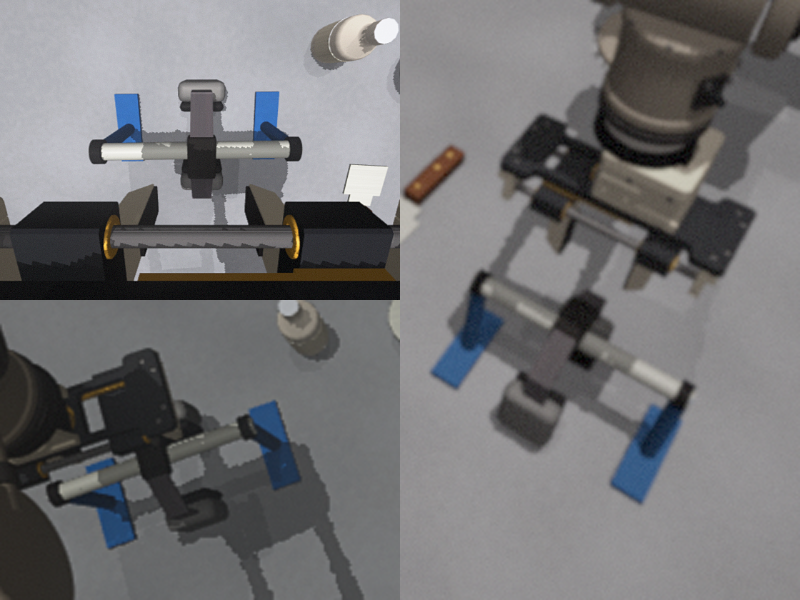

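The defenders hang squarely: the crown sits on the bar at about (203,150) in the wrist crop, with a cup on each side. Next is the scraper.

>>> apply_moves:
  delta_pos:
    - [0,-0.08,0]
    - [-0.03,-0.17,0]
    - [-0.06,-0.27,0]
    - [-0.09,-0.37,0]
    - [-0.12,-0.47,0]
    - [-0.15,-0.57,0]
    - [-0.17,-0.67,-0.03]
    - [-0.18,-0.76,-0.08]
  dr:
    - [0,0,-0.02]
    - [0,0,-0.05]
    - [0,0,-0.08]
    - [0,0,-0.12]
    - [0,0,-0.12]
    - [0,0,-0.12]
    - [0,0,-0.12]
    - [0,0,-0.12]
  jaw: [0.9,0.9,0.9,0.9,0.9,0.9,0.9,0.9]

```text
time: 9.45
tool_pos: [0.5029, 0.029, 0.2179]
tool_rot: [3.141, -0.002, 0.266]
contact_force: [1.7, -0.2, -0.2]
opening: 0.0827
grip_force: 0.0
```

>>> apply_moves:
  delta_pos:
    - [0,-0.02,-0.05]
    - [0,-0.04,-0.1]
    - [0,-0.04,-0.1]
    - [0,-0.04,-0.1]
  dr:
    - [0,0,0]
    - [0,0,0]
    - [0,0,0]
    - [0,0,0]
  jaw: [0.9,0.9,0.9,0.9]

```text
time: 9.78
tool_pos: [0.5027, 0.0148, 0.1762]
tool_rot: [-3.14, 0.004, 0.265]
contact_force: [-0.2, 0.5, 0.7]
opening: 0.0828
grip_force: 0.0
```

```bash
python3 - <<'E'
from h import *
st,w=snap('w4')
H,S,V=cv2.split(cv2.cvtColor(np.ascontiguousarray(w),cv2.COLOR_BGR2HSV))
red=(((H<15)|(H>172))&(S>100)&(V>50))*np.uint8(255); red[260:]=0
for nm,m,z in (("red",red,.024),("blade",((V>225)&(S<30))*np.uint8(255),.004)):
    m=cv2.morphologyEx(m,cv2.MORPH_OPEN,np.ones((3,3),np.uint8))
    c=max(cv2.findContours(m,0,1)[0],key=cv2.contourArea); b=cv2.boxPoints(cv2.minAreaRect(c)); P=wplane(st,b,z)[:,:2]
    print(nm,b.round().tolist(),P.round(4).tolist())
E
```

```text
9.7833 [0.5027 0.0148 0.1762] [-3.1399  0.0039  0.2647]
red [[267.0, 161.0], [297.0, 161.0], [297.0, 259.0], [267.0, 259.0]] [[0.529, 0.0342], [0.5359, 0.009], [0.4461, -0.0166], [0.4386, 0.0109]]
blade [[245.0, 156.0], [245.0, 70.0], [318.0, 70.0], [318.0, 156.0]] [[0.5247, 0.0548], [0.5964, 0.0719], [0.6128, 0.0115], [0.5423, -0.0101]]
```

View pics/w4.png

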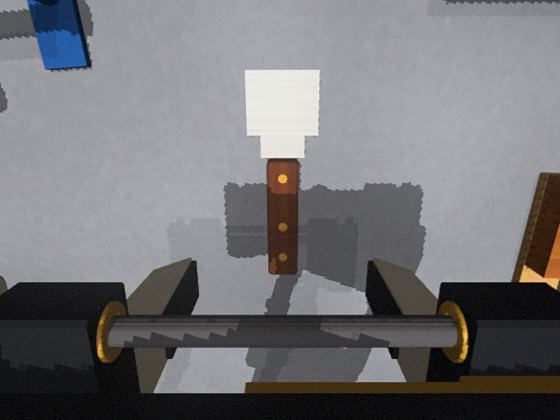

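The scraper lies straight ahead of the tool: blade tip edge at row 70, columns 245–318, and the handle at columns 267–298 between rows 160 and 273. It's aligned, so I'll descend and grip at the balance point.

>>> apply_moves:
  delta_pos:
    - [0.006,0,-0.1]
    - [0.006,0,-0.2]
    - [0.006,0,-0.29]
    - [0.006,0,-0.36]
    - [0.006,0,-0.4]
    - [0.006,0,-0.42]
    - [0.006,0,-0.425]
    - [0.006,0,-0.425]
  dr:
    - [0,0,0]
    - [0,0,0]
    - [0,0,0]
    - [0,0,0]
    - [0,0,0]
    - [0,0,0]
    - [0,0,0]
    - [0,0,0]
  jaw: [0.9,0.8,0.7,0.6,0.5,0.5,0.5,0.5]
  force: 30

```text
time: 10.5
tool_pos: [0.5071, 0.0154, 0.0083]
tool_rot: [3.141, -0.001, 0.267]
contact_force: [-0.4, -1.3, 0.8]
opening: 0.0466
grip_force: 0.0
```

>>> apply_moves:
  delta_pos:
    - [0,0,0]
    - [0,0,0]
    - [0,0,0]
    - [0,0,0]
    - [0,0,0]
    - [0,0,0]
    - [0,0,0]
    - [0,0,0]
  dr:
    - [0,0,0]
    - [0,0,0]
    - [0,0,0]
    - [0,0,0]
    - [0,0,0]
    - [0,0,0]
    - [0,0,0]
    - [0,0,0]
  jaw: [0.4,0.3,0.2,0.1,0.1,0.1,0.1,0.1]

```text
time: 11.17
tool_pos: [0.5069, 0.0149, 0.0087]
tool_rot: [3.141, -0.002, 0.266]
contact_force: [-0.9, 0.8, 6.9]
opening: 0.0277
grip_force: 30.0
```

>>> apply_moves:
  delta_pos:
    - [0,0,0.03]
    - [0,0,0.08]
    - [0,0,0.14]
    - [0,0,0.2]
    - [0,0,0.2]
  dr:
    - [0,0,0]
    - [0,0,0]
    - [0,0,0]
    - [0,0,0]
    - [0,0,0]
  jaw: [0.1,0.1,0.1,0.1,0.1]

```text
time: 11.58
tool_pos: [0.5088, 0.0146, 0.0918]
tool_rot: [3.139, -0.007, 0.266]
contact_force: [0.9, 0.7, -1.2]
opening: 0.0272
grip_force: 30.0
```

>>> apply_moves:
  delta_pos:
    - [-0.02,-0.05,0]
    - [-0.06,-0.13,0]
    - [-0.1,-0.21,0]
    - [-0.13,-0.3,0]
    - [-0.17,-0.39,0]
    - [-0.21,-0.47,0]
    - [-0.25,-0.55,0]
    - [-0.27,-0.6,0]
  dr:
    - [0,0,0]
    - [0,0,-0.02]
    - [0,0,-0.04]
    - [0,0,-0.06]
    - [0,0,-0.08]
    - [0,0,-0.08]
    - [0,0,-0.08]
    - [0,0,-0.08]
  jaw: [0.1,0.1,0.1,0.1,0.1,0.1,0.1,0.1]

```text
time: 12.25
tool_pos: [0.3961, -0.2274, 0.087]
tool_rot: [-3.141, 0.001, 0.224]
contact_force: [0.6, 0.1, -1.4]
opening: 0.0278
grip_force: 30.0
```

>>> apply_moves:
  delta_pos:
    - [0,-0.06,0]
    - [0,-0.13,0]
    - [0,-0.2,0]
    - [-0.01,-0.27,0]
    - [-0.02,-0.31,0]
    - [-0.02,-0.31,0]
    - [-0.02,-0.31,0]
  dr:
    - [0,0,0]
    - [0,0,0]
    - [0,0,0]
    - [0,0,0]
    - [0,0,0]
    - [0,0,0]
    - [0,0,0]
  jaw: [0.1,0.1,0.1,0.1,0.1,0.1,0.1]

```text
time: 12.83
tool_pos: [0.3895, -0.3492, 0.0867]
tool_rot: [-3.14, 0.001, 0.224]
contact_force: [0.3, 0.3, -1.8]
opening: 0.028
grip_force: 30.0
```

```bash
python3 - <<'E'
from h import *
st,w=snap('w5'); print(st["opening"],st["grip_force"],st["contact_force"])
E
```

```text
12.8333 [ 0.3895 -0.3492  0.0867] [-3.1401e+00  6.0000e-04  2.2380e-01]
0.028028743417029208 29.992563128471375 [ 0.3009397   0.27598099 -1.83481537]
```

View pics/w5.png

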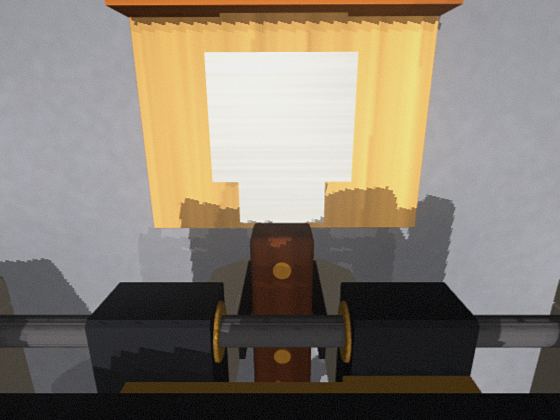

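The wrist view shows the blade at columns 205–358 (row 53). The ledge's edges are at columns 131 and 439 (row 17) and at 153 and 416 (row 228). The parts are nearly aligned, so I'll compute the residual.

```bash
python3 - <<'E'
from h import *
import pickle
st=pickle.load(open("pics/w5.pkl","rb")); im=cv2.imread("pics/w5.png")
zb=st["tool_pos"][2]-.0087+.004
B=wplane(st,[[205,53],[358,53],[352,181],[211,181]],zb)[:,:2]
L=wplane(st,[[131,20],[438.5,20],[416,228],[153,228]],.012)[:,:2]
y=st["tool_rot"][2]; R=np.array([[np.cos(y),np.sin(y)],[-np.sin(y),np.cos(y)]]); t=st["tool_pos"][:2]
b=(B-t)@R.T; l=(L-t)@R.T
print("blade tool frame",b.round(4).tolist()); print("ledge",l.round(4).tolist())
print("ledge mid yaw err deg",np.degrees(np.arctan2(*( (l[0]+l[1]-l[2]-l[3])[::-1]))))
print("blade mid yaw deg",np.degrees(np.arctan2(*( (b[0]+b[1]-b[2]-b[3])[::-1]))))
print("mid y ledge",(l[0]+l[1])[1]/2,(l[2]+l[3])[1]/2,"blade",(b[0]+b[1])[1]/2,(b[2]+b[3])[1]/2)
print("world ledge",L.round(4).tolist(), "holder origin est", L[2:].mean(0)+.11*np.array([np.cos(.225),np.sin(.225)]))
E
```

```text
blade tool frame [[0.1009, 0.0309], [0.1009, -0.0332], [0.0462, -0.034], [0.0462, 0.0316]]
ledge [[0.1263, 0.0867], [0.1263, -0.0924], [-0.0025, -0.0942], [-0.0027, 0.088]]
ledge mid yaw err deg 0.08907734278425702
blade mid yaw deg 0.006894544754079932
mid y ledge -0.0028957378628360064 -0.003096084436485576 blade -0.0011787251242459263 -0.0011853036822335843
world ledge [[0.4933, -0.2366], [0.5331, -0.4113], [0.4079, -0.4416], [0.3673, -0.2639]] holder origin est [ 0.49483049 -0.32820755]
```

>>> apply_moves:
  delta_pos:
    - [0.001,-0.0045,-0.05]
    - [0.001,-0.0045,-0.1]
    - [0.001,-0.0045,-0.14]
    - [0.001,-0.0045,-0.158]
    - [0.001,-0.0045,-0.158]
    - [0.001,-0.0045,-0.158]
  dr:
    - [0,0,0]
    - [0,0,0]
    - [0,0,0]
    - [0,0,0]
    - [0,0,0]
    - [0,0,0]
  jaw: [0.1,0.1,0.1,0.1,0.1,0.1]

```text
time: 13.38
tool_pos: [0.3908, -0.3502, 0.0245]
tool_rot: [-3.141, 0.0, 0.227]
contact_force: [-0.1, -0.1, -0.8]
opening: 0.0275
grip_force: 30.0
```

>>> apply_moves:
  delta_pos:
    - [0.015,0.003,-0.003]
    - [0.035,0.008,-0.003]
    - [0.06,0.013,-0.003]
    - [0.085,0.019,-0.003]
    - [0.11,0.025,-0.003]
    - [0.13,0.03,-0.003]
    - [0.146,0.033,-0.003]
    - [0.146,0.033,-0.003]
  dr:
    - [0,0,0]
    - [0,0,0]
    - [0,0,0]
    - [0,0,0]
    - [0,0,0]
    - [0,0,0]
    - [0,0,0]
    - [0,0,0]
  jaw: [0.1,0.1,0.1,0.1,0.1,0.1,0.1,0.1]

```text
time: 14.05
tool_pos: [0.4505, -0.3373, 0.0232]
tool_rot: [3.141, -0.001, 0.227]
contact_force: [-0.6, 0.1, -1.4]
opening: 0.028
grip_force: 30.0
```

>>> apply_moves:
  delta_pos:
    - [0.015,0.003,0]
    - [0.032,0.007,0]
    - [0.05,0.011,0]
    - [0.064,0.015,0]
    - [0.074,0.017,0]
    - [0.078,0.018,0]
    - [0.078,0.018,0]
  dr:
    - [0,0,0]
    - [0,0,0]
    - [0,0,0]
    - [0,0,0]
    - [0,0,0]
    - [0,0,0]
    - [0,0,0]
  jaw: [0.1,0.1,0.1,0.1,0.1,0.1,0.1]

```text
time: 14.63
tool_pos: [0.4806, -0.3304, 0.0231]
tool_rot: [3.141, 0.0, 0.226]
contact_force: [0.2, -0.2, -1.8]
opening: 0.0277
grip_force: 30.0
```

>>> apply_moves:
  delta_pos:
    - [0.002,0,0]
    - [0.003,0.001,0]
    - [0.004,0.001,0]
    - [0.005,0.001,0]
    - [0.005,0.001,0]
  dr:
    - [0,0,0]
    - [0,0,0]
    - [0,0,0]
    - [0,0,0]
    - [0,0,0]
  jaw: [0.1,0.1,0.1,0.1,0.1]

```text
time: 15.05
tool_pos: [0.4822, -0.3302, 0.0232]
tool_rot: [3.141, -0.0, 0.226]
contact_force: [-0.0, -0.5, -1.8]
opening: 0.0278
grip_force: 30.0
```

>>> apply_moves:
  delta_pos:
    - [0.002,0,-0.001]
    - [0.004,0.001,-0.002]
    - [0.005,0.001,-0.003]
    - [0.005,0.001,-0.003]
  dr:
    - [0,0,0]
    - [0,0,0]
    - [0,0,0]
    - [0,0,0]
  jaw: [0.1,0.1,0.1,0.1]

```text
time: 15.38
tool_pos: [0.4841, -0.3296, 0.0218]
tool_rot: [-3.141, 0.0, 0.226]
contact_force: [-0.3, 0.2, -1.8]
opening: 0.0276
grip_force: 30.0
```

>>> apply_moves:
  delta_pos:
    - [0.001,0,-0.001]
    - [0.002,0,-0.002]
    - [0.003,0.001,-0.002]
    - [0.003,0.001,-0.002]
  dr:
    - [0,0,0]
    - [0,0,0]
    - [0,0,0]
    - [0,0,0]
  jaw: [0.1,0.1,0.1,0.1]

```text
time: 15.72
tool_pos: [0.4842, -0.3295, 0.0209]
tool_rot: [-3.141, 0.002, 0.226]
contact_force: [-6.1, -2.0, -0.8]
opening: 0.0275
grip_force: 30.0
```

Back wall contact at 6 N, right at the predicted position. Releasing.

>>> apply_moves:
  delta_pos:
    - [-0.001,0,0]
    - [-0.001,0,0]
    - [-0.001,0,0]
    - [-0.001,0,0]
    - [-0.001,0,0]
    - [-0.001,0,0]
    - [-0.001,0,0]
    - [-0.001,0,0]
  dr:
    - [0,0,0]
    - [0,0,0]
    - [0,0,0]
    - [0,0,0]
    - [0,0,0]
    - [0,0,0]
    - [0,0,0]
    - [0,0,0]
  jaw: [0.32,0.34,0.4,0.45,0.5,0.55,0.6,0.65]

```text
time: 16.38
tool_pos: [0.4851, -0.3293, 0.0212]
tool_rot: [3.141, -0.0, 0.226]
contact_force: [1.0, -1.3, 0.2]
opening: 0.0572
grip_force: 0.0
```

>>> apply_moves:
  delta_pos:
    - [0,0,0.02]
    - [0,0,0.08]
    - [0,0,0.16]
    - [-0.02,0,0.25]
    - [-0.05,0,0.33]
    - [-0.08,0,0.4]
    - [-0.08,0,0.4]
  dr:
    - [0,0,0]
    - [0,0,0]
    - [0,0,0]
    - [0,0,0]
    - [0,0,0]
    - [0,0,0]
    - [0,0,0]
  jaw: [0.65,0.65,0.65,0.65,0.65,0.65,0.65]

```text
time: 16.97
tool_pos: [0.4536, -0.3312, 0.1881]
tool_rot: [3.132, -0.005, 0.225]
contact_force: [1.0, -1.2, 0.2]
opening: 0.0596
grip_force: 0.0
```

```bash
python3 - <<'E'
from h import *
st,w=snap('w6'); t=eyes.read_camera("top")[:,:,::-1]; s=eyes.read_camera("scene")[:,:,::-1]
c=np.zeros((600,800,3),np.uint8); c[:300,:400]=cv2.resize(w,(400,300)); c[300:600,:400]=cv2.resize(t,(400,300)); c[:600,400:]=cv2.resize(s[:,80:360],(400,600))
cv2.imwrite("pics/c6.png",c)
E
```

```text
16.9667 [ 0.4536 -0.3312  0.1881] [ 3.1325 -0.0054  0.2253]
```

View pics/c6.png

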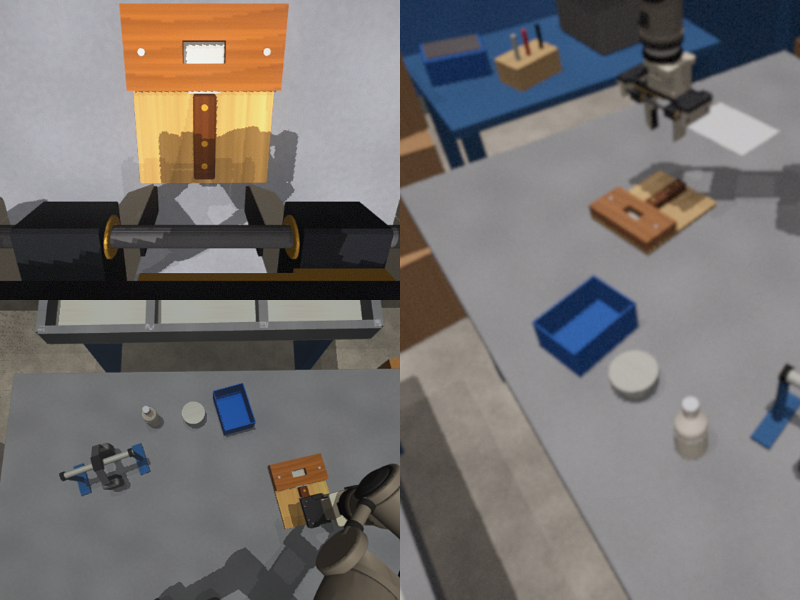

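The blade fills the roof window at about (204,52), and the handle sits square on the ledge just short of the head. The defenders still hang on the bar, and the bystanders haven't moved.

```bash
python3 -c "
from h import *
print(job.hand_in())"
```

```text
the job is handed in; nothing more can be done
None
```

The ear defenders hang astride the rail bar and the scraper is fully home in the holder's slot, both let go with the bystanders unmoved; I handed the job in at about 17 s, but no verdict was returned.

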